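# Put a turned bush under proof load in the hand-cranked test press

### The arm

A 6-joint arm with a two-finger parallel gripper is mounted at the origin on the work surface; the furniture and walls round the work are solid. World frame = base frame: x ahead of the robot, y to its left, z up, the work surface at z = 0. Lengths are in m, angles in rad, forces in N, time in s.
With the tool pointing down it reaches from about 0.3 to 0.775 m from the base axis. Payload 14.6 kg.
Tool frame: the origin (TCP) lies on the centre line of the jaws, within the pads' length; the fingertips stand 17 mm ahead of it and the grasp point (between the pads) lies 2 mm behind it; z points along the fingers, x is the direction in which the jaws open and shut, and the axes are right-handed (so a half turn about z gives the same grasp; the last joint's range is limited). The gripper opens to 94 mm and grips with 3 to 60 N. Pads are 16 mm wide; open, the fingers measure 119 mm over their backs; the gripper's body (75 mm by 177 mm) begins 78 mm behind the grasp point.
Start: joints at [1.185, 0.3, 1.521, -0, 1.321, -0.067], TCP at [0.172, 0.522, 0.222] pointing down, gripper open.
Joint ranges: [-3.03, 3.03], [-0.79, 2.21], [0.23, 2.52], [-1.04, 4.18], [0, 3.07], [-2.55, 2.55]. Speed limits (rad/s): [2.22, 2.22, 2.57, 3.14, 3.14, 3.14].

### API

Orientations are given as [roll, pitch, yaw] about the fixed x, y, z axes, in that order (R = Rz(yaw) Ry(pitch) Rx(roll)).
In Python, from station import ctrl gives the robot as it stands. The module is installed in compiled form; this text tells all that it offers.
- The arm moves only by the tool drive_tool, never from a script. Its argument "increments" is a list of rows, each a list of 3 entries, a list of its own where there are three numbers: the turn, a rotation vector about the tool's x, y, z in degrees, then the shift along the tool's x, y, z in mm, then the opening, from 0 (shut) to 1 (fully open). In form: [[[ax, ay, az], [dx, dy, dz], hand], ...]. A call has 1 to 20 rows; each row shifts and turns the commanded pose from where the row before left it, along the tool's axes as they then stand; what a row does not reach is not made up. A row lasts 1/8 s, in which the tool goes at most 62.5 mm and 10.7 degrees, less where a joint would pass 70% of its speed; a pose out of reach is approached as far as the arm can. A call with a gripper value outside its range is refused whole. The fingers move at their own pace and stop on an object; "squeeze" is the grip in N (left out, the last holds). Time passes only in rows, so rows that do not move let the fingers close. It gives the time, the measured TCP pose, the force and the opening at its end, in the units of the state.
- ctrl.get_obs(): the state, without advancing time (a new reading comes with each control period).
- ctrl.camera(name): name is "side" or "top" or "wrist"; returns the picture (400x640x3 uint8, red, green, blue); there is no depth.
- ctrl.calibration(name): a dict with "fx", "fy", "cx", "cy" (pixels), "k1" (the pictures are not rectified: a ray, as slopes to the right and down, at radius r is drawn at 1 + k1 r^2 times it, then the intrinsics apply), "rvec" (rotation vector, rad) and "tvec" (3), from world to camera coordinates, as OpenCV has them. Camera axes: x right, y down, z forward; pixel columns grow to the right and rows downward; lengths in m; the calibration is good to about 2 mm. A picture is of the moment at which its call begins: read the wrist's pose just before it. calibration takes no time and is no camera call; for the wrist camera it gives the pose at the moment of the call.
- ctrl.hand_in(): hands the job in, once; it reports no verdict.
The state is a dict: "time_s": time; "qpos": joint angles; "joint_vel": joint speeds; "tau": joint torques, N m; "ee_pos": TCP position; "eef_rot": TCP orientation; "force": force on the tool from outside, world axes, zero at the start; "moment": the same for the moment, N m; "grip_width": finger opening in m.
Only numpy, scipy, OpenCV 4.12 (cv2) and the standard library are available. Lean on these libraries where they do the work, as an engineer would, in place of code of your own. Each camera call takes 0.05 s, during which the arm holds its last target.

### The job

Put the tall turned bush under proof load in the hand-cranked test press: set it flange down in the round nest of the press's shuttle, push the shuttle by its knob fully home under the ram, then wind the crank clockwise by its free-turning grip until the foot bears on the bush and the needle of the load dial stands in the green band (60 to 100 N). Do not let the needle get into the red (from 120 N); let go and leave the bush under that load, and leave the other parts on the bench where they are.

Things in the scene. Friction and masses are not known exactly. Their poses are not given: they have to be found in the camera images.
- press: Grey C-frame bench test press, bolted down; base 185 x 116 x 30 mm, column behind, head at 167 to 225 mm height, crank on top. Origin: table level, on the axis of ram and crank; x to the column (away from robot), y along the slideway to the shuttle's outer end, z up. A 68 mm load dial rides on the ram's front, tilted up: red needle, 0 N lower left, 1.8 degrees clockwise per N, green 60-100 N, red from 120 N.
- nest: Steel block 70 x 70 x 16 mm on the shuttle, round recess 51 mm wide, 7 mm deep for the bush's flange. Origin: centre of its underside, 46 mm above the table; recess floor 9 mm, rim 16 mm above it. Axes as the press's. Starts 130 to 150 mm from the ram axis along the press's +y; slides along -y (about 3 N) to a fixed stop, where it is centred under the ram.
- knob (a point): Centre of the shuttle's upright black knob, 23 mm diameter, 36 mm tall, 82 mm above the table, 130 mm from the nest's centre along the press's +y; it moves with the shuttle.
- grip: Black grip of the crank, an upright round handle 21 mm diameter, 60 mm tall; origin at its centre, 276 mm above the table, 50 mm from the press's axis, at any angle round it. The steel crank arm below it tops out 243 mm above the table. It spins freely about its own vertical axis, so its x and y directions mean nothing.
- bush_center (a point): Centre (half-way up) of the tall turned metal bush, 28 mm tall, standing flange down on the table: flange 48 mm diameter and 6 mm thick, above it a 34 mm diameter body to grasp; about 0.16 kg. z is its axis, up. Seated in the nest this point is 23 mm above the nest's origin.
- wide_bush: Another turned bush, lower and wider: 58 mm flange, 16 mm tall. Not part of the job. Origin: centre of its underside.
- ring_gauge: Steel ring gauge lying flat, 64 mm diameter, 20 mm tall. Not part of the job. Origin: centre of its underside.
- needle_oiler: Small cream oiler bottle with a red nozzle, standing alone to the left of the press, 27 mm diameter, 102 mm tall. Not part of the job. Origin: centre of its underside.
- crank_axis (a point): Centre of the circle run by the grip's centre: on the press's axis, 276 mm above the table; circle radius 50 mm, level, at constant height. Clockwise from above lowers the ram 16 mm a turn. Its foot starts 14 to 29 mm above the seated bush (not reported). Free, the crank drags with 6 N at the grip; winding down, 1 N more per 20 N of load. The foot is sprung, about 20 N per mm; the screw does not run back.
- bush: The same tall bush; origin at the centre of its underside, z up. For grasping use bush_center.
Not all that is in view belongs to the job. What is shaped like the bush but blue or pink is not meant.

How it is judged:
By the outcome, as a careful person would: the job done as asked, in the order asked, and still so for the second after the job is handed in, with the robot touching nothing.
It also fails if it takes over 72 s, if anything falls off the work surface, if the arm or the gripper's body presses on something with over 40 N, if the wrist force passes 120 N, or if a joint passes its speed limit or range.

## Working session

There is one attempt and no reset: what is moved stays moved. The work goes in short steps, Python scripts to look and compute and a tool call to move; the robot and the scene stay as the last step left them, time stands still between calls to the robot, and variables do not carry over. Pictures are saved under pics/ and viewed, and the job is handed in when it is done.

Besides the shell and the picture viewer there is one more tool, called after "Call:" by a JSON object that holds its "api" and its "payload". drive_tool: Moves the arm, as the interface text tells. Its arguments: {"type":"object","properties":{"increments":{"type":"array"},"squeeze":{"type":"number"}},"required":["increments"]}

```bash
mkdir -p pics
cat > h.py <<'E'
import numpy as np, cv2
from station import ctrl
def snap(n,f):
    im=ctrl.camera(n); cv2.imwrite('pics/'+f+'.png',cv2.cvtColor(im,cv2.COLOR_RGB2BGR)); return im
def ray(c,u,v):
    K=np.array([[c['fx'],0,c['cx']],[0,c['fy'],c['cy']],[0,0,1]])
    p=cv2.undistortPoints(np.array([[[u,v]]],float),K,np.array([c['k1'],0,0,0,0.]))[0,0]
    R=cv2.Rodrigues(np.array(c['rvec']))[0]; t=np.array(c['tvec'])
    return -R.T@t, R.T@np.array([p[0],p[1],1])
def onz(c,u,v,z):
    o,d=ray(c,u,v); return o+d*(z-o[2])/d[2]
def proj(c,P):
    K=np.array([[c['fx'],0,c['cx']],[0,c['fy'],c['cy']],[0,0,1]])
    return cv2.projectPoints(np.array(P,float).reshape(-1,3),np.array(c['rvec'],float),np.array(c['tvec'],float),K,np.array([c['k1'],0,0,0,0.]))[0][:,0]
E
python3 - <<'E'
from h import *
print(ctrl.get_obs())
for n in('side','top','wrist'):
    c=ctrl.calibration(n);print(n,c); snap(n,n+'0'); print(ray(c,320,200))
E
```

```text
{'time_s': 0.0, 'qpos': array([ 1.18542978e+00,  3.00459286e-01,  1.52158323e+00, -2.74990731e-05,
        1.32070307e+00, -6.65720038e-02]), 'joint_vel': array([ 0.00023559, -0.00147052,  0.00010867, -0.00079901,  0.00170751,
       -0.00082457]), 'tau': array([ 1.00079007e-03, -5.31803584e+01, -3.52741349e+01,  7.08603510e-02,
        2.43503298e-02, -1.34575030e-04]), 'ee_pos': array([0.1722842 , 0.52206134, 0.22189189]), 'eef_rot': array([-3.14154253e+00,  1.15214847e-03,  1.25200864e+00]), 'force': array([-0.05834017, -0.42410776,  0.5356583 ]), 'moment': array([ 0.06939966,  0.01981122, -0.02788667]), 'grip_width': 0.09394667504308063}
side {'fx': 375.0385776029618, 'fy': 375.0385776029618, 'cx': 321.02335251181387, 'cy': 200.6564110343241, 'k1': 0.022504916449715185, 'rvec': array([ 1.94658697, -0.15896   ,  0.07948003]), 'tvec': array([-0.44845431,  0.2089451 ,  1.31381006])}
(array([ 0.28654924, -1.1976405 ,  0.6741016 ]), array([ 0.12849346,  0.91987655, -0.37057667]))
top {'fx': 365.1709587821146, 'fy': 365.1709587821146, 'cx': 317.7843819834174, 'cy': 206.92331187490205, 'k1': -0.05288179006954955, 'rvec': array([ 2.17021873, -2.19917137,  0.07057962]), 'tvec': array([0.01584226, 0.47514859, 1.1631278 ])}
(array([0.39465048, 0.00555489, 1.19293906]), array([ 0.087229  , -0.00293786, -0.99638283]))
wrist {'fx': 282.1655237250863, 'fy': 282.1655237250863, 'cx': 319.68204609609955, 'cy': 196.9987517380635, 'k1': -0.04290262280118522, 'rvec': array([-2.35730738, -1.70493067, -0.23421245]), 'tvec': array([-0.54935694, -0.02735799,  0.3920658 ])}
(array([0.09627415, 0.54717423, 0.38417281]), array([ 0.2672517 , -0.0881146 , -0.95964929]))
```

View pics/side0.png

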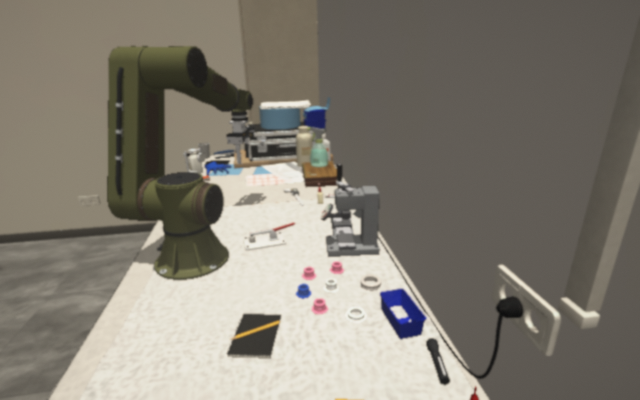

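View pics/top0.png

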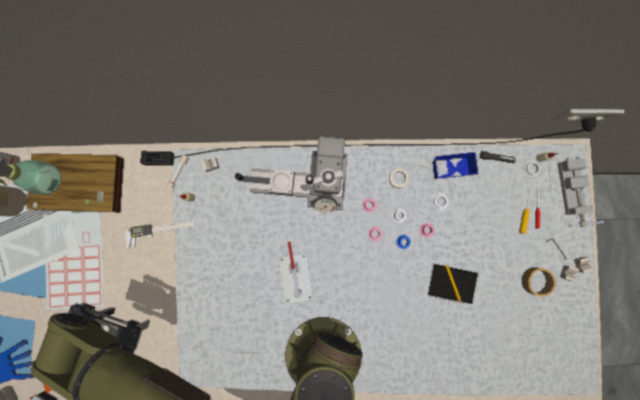

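View pics/wrist0.png

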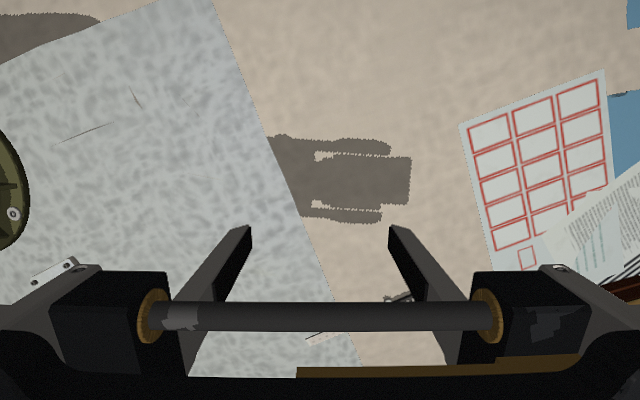

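Run:
```python
import cv2
im=cv2.imread('pics/top0.png')
cv2.imwrite('pics/top0a.png',cv2.resize(im[120:260,225:465],None,fx=3.3,fy=3.3,interpolation=cv2.INTER_CUBIC))
im=cv2.imread('pics/side0.png')
cv2.imwrite('pics/side0a.png',cv2.resize(im[170:330,280:430],None,fx=3.7,fy=3.7,interpolation=cv2.INTER_CUBIC))
```

```text
(no output)
```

View pics/top0a.png

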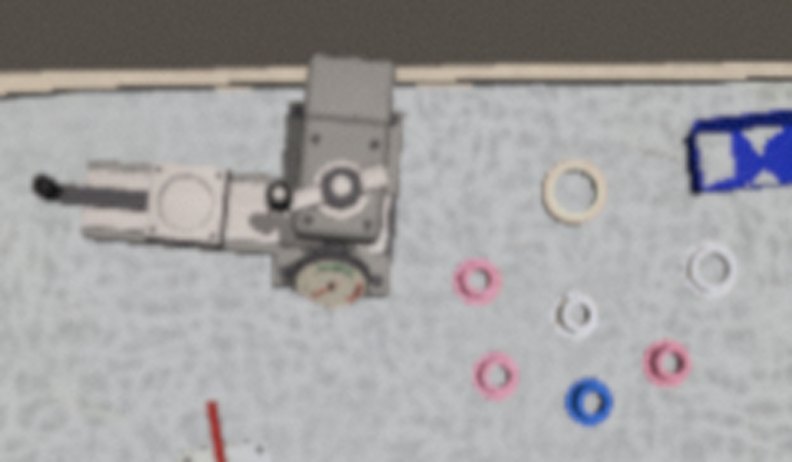

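View pics/side0a.png

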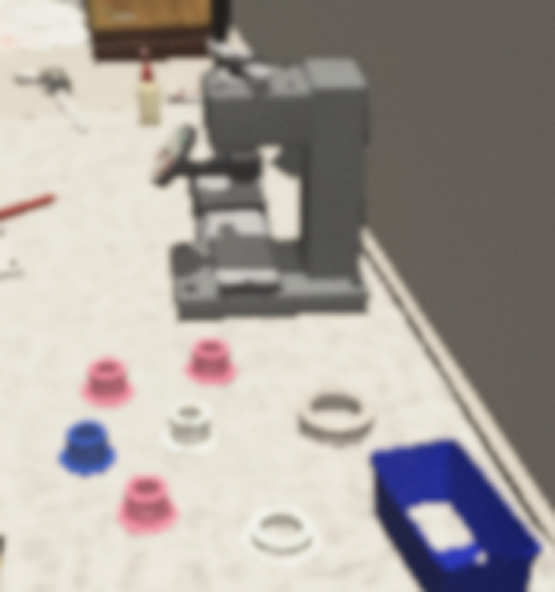

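Run:
```python
from h import *
c=ctrl.calibration('top')
f=lambda x,y:(225+x/3.3,120+y/3.3)
for n,p,z in[('bush_top',(576,314),.02),('nest',(186,200),.062),('grip',(280,190),.306),('hub',(342,187),.25),('knob',(45,187),.1),('ring',(574,191),.02),('wide',(711,269),.016),('pink1',(478,281),.028),('pink2',(497,375),.028),('pink3',(667,362),.028),('blue',(589,402),.028)]:
    print(n,onz(c,*f(*p),z).round(4))
```

```text
bush_top [ 0.445  -0.2534  0.02  ]
nest [0.5561 0.1221 0.062 ]
grip [0.5278 0.0271 0.306 ]
hub [ 0.5379 -0.0205  0.25  ]
knob [0.5646 0.2478 0.1   ]
ring [ 0.566  -0.2549  0.02  ]
wide [ 0.4876 -0.3892  0.016 ]
pink1 [ 0.478  -0.1572  0.028 ]
pink2 [ 0.3868 -0.1735  0.028 ]
pink3 [ 0.3969 -0.3389  0.028 ]
blue [ 0.3595 -0.2619  0.028 ]
```

Call:
{"api": "drive_tool", "payload": {"increments": [[[0,0,-9.15],[0,0,-30],1],[[0,0,-9.15],[0,0,-30],1],[[0,0,0],[-40,20,-13],1],[[0,0,0],[-40,20,-13],1],[[0,0,0],[-40,20,-13],1],[[0,0,0],[-40,20,-13],1],[[0,0,0],[-40,20,-13],1],[[0,0,0],[-40,20,-13],1],[[0,0,0],[-40,20,-13],1],[[0,0,0],[-40,20,-13],1],[[0,0,0],[-40,20,-13],1],[[0,0,0],[-40,20,-1],1],[[0,0,0],[-42,28,0],1],[[0,0,0],[0,0,0],1]]}}

```text
time_s: 1.9
ee_pos: [0.4015, 0.0783, 0.3998]
eef_rot: [-3.14, 0.0, 1.567]
force: [0.7, 0.6, 0.4]
grip_width: 0.094
```

Run:
```python
from h import *
o=ctrl.get_obs();print(o['time_s'],o['ee_pos'],o['eef_rot'])
import pickle
c=ctrl.calibration('wrist');pickle.dump(c,open('c1.pkl','wb')); snap('wrist','wrist1')
ct=ctrl.calibration('top')
for u in(200,330,400): print(onz(ct,u,143,0))
```

```text
1.9 [0.40154937 0.07832917 0.39983763] [-3.14025566e+00  3.81522213e-04  1.56738194e+00]
[0.69591194 0.40055724 0.        ]
[ 0.68855668 -0.03373312  0.        ]
[ 0.68583159 -0.26658491  0.        ]
```

View pics/wrist1.png

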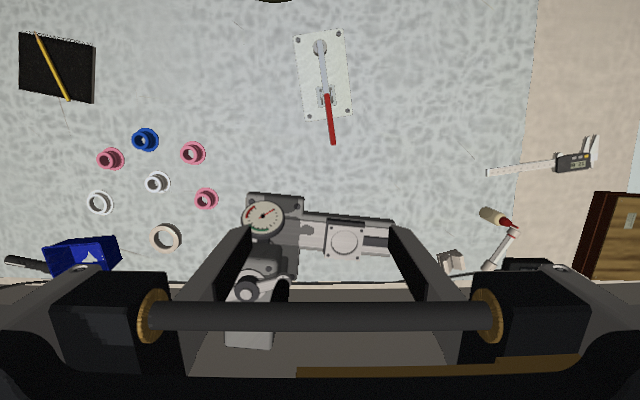

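Run:
```python
from h import *
im=cv2.imread('pics/wrist1.png')
a=cv2.resize(im[180:310,225:425],None,fx=4,fy=4,interpolation=cv2.INTER_CUBIC);cv2.imwrite('pics/w1a.png',a)
a=cv2.resize(im[150:260,80:220],None,fx=4,fy=4,interpolation=cv2.INTER_CUBIC);cv2.imwrite('pics/w1b.png',a)
```

```text
(no output)
```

View pics/w1a.png

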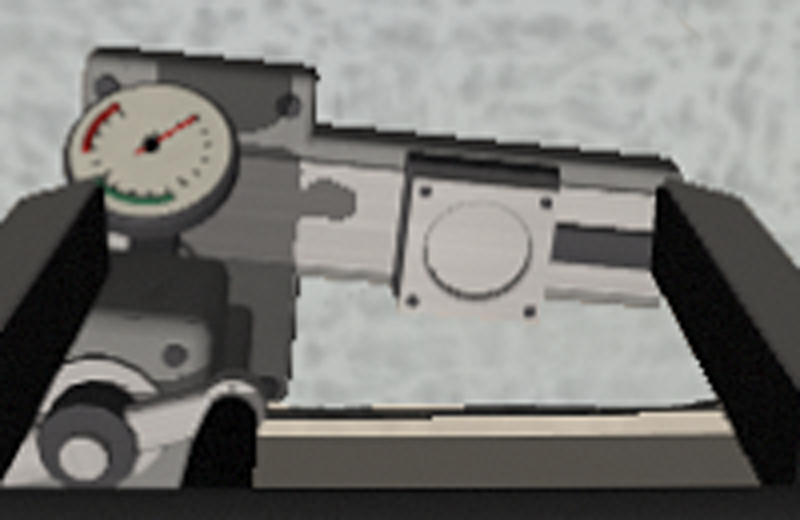

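View pics/w1b.png

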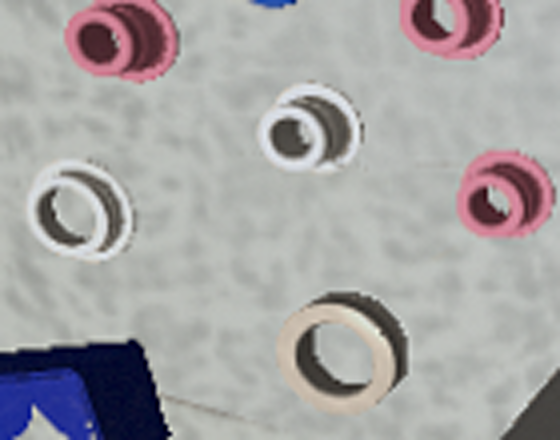

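Run:
```python
from h import *
import pickle
c=pickle.load(open('c1.pkl','rb'))
f=lambda x,y:(225+x/4,180+y/4)
g=lambda x,y:(80+x/4,150+y/4)
print('nest',onz(c,*f(478,250),.062))
P=[onz(c,*f(*p),.062) for p in[(426,190),(545,202),(530,313),(412,300)]]
print(np.array(P)); v=P[1]-P[0]+P[2]-P[3]; print(np.degrees(np.arctan2(-v[0],v[1])), np.mean(P,0)); w=P[3]-P[0]+P[2]-P[1]; print(np.degrees(np.arctan2(w[1],w[0])))
print('recess diam',np.linalg.norm(onz(c,*f(425,248),.062)-onz(c,*f(533,250),.062)))
print('bush',onz(c,*g(293,133),.028),onz(c,*g(316,126),.003))
print('hub top',onz(c,*f(85,458),.26),'grip',onz(c,*f(225,440),.306))
```

```text
nest [0.55329159 0.12575397 0.062     ]
[[0.52213892 0.1003808  0.062     ]
 [0.52849759 0.15719026 0.062     ]
 [0.5871842  0.15207152 0.062     ]
 [0.57985137 0.09402766 0.062     ]]
-6.798069862474918 [0.55441802 0.12591756 0.062     ]
-5.62868963310433
recess diam 0.05219964528435722
bush [ 0.44229036 -0.24975798  0.028     ] [ 0.4443182  -0.25233876  0.003     ]
hub top [ 0.53196669 -0.01326486  0.26      ] grip [0.49433475 0.0379747  0.306     ]
```

Call:
{"api": "drive_tool", "payload": {"increments": [[[0,0,0],[-40,5,0],1],[[0,0,0],[-50,6,0],1],[[0,0,0],[-50,6,0],1],[[0,0,0],[-50,6,0],1],[[0,0,0],[-50,6,0],0.8],[[0,0,0],[-50,7,30],0.8],[[0,0,0],[-40,6,50],0.8],[[0,0,0],[0,0,50],0.8],[[0,0,0],[0,0,50],0.8],[[0,0,0],[0,0,40],0.8],[[0,0,0],[0,0,0],0.8],[[0,0,0],[0,0,0],0.8]]}}

```text
time_s: 3.45
ee_pos: [0.4436, -0.2482, 0.1838]
eef_rot: [3.14, 0.001, 1.572]
force: [0.9, 0.1, 0.4]
grip_width: 0.0754
```

Run:
```python
from h import *
o=ctrl.get_obs();print(o['time_s'],o['ee_pos'],o['eef_rot'])
import pickle
c=ctrl.calibration('wrist');pickle.dump(c,open('c2.pkl','wb')); snap('wrist','wrist2')
print(proj(c,[[*o['ee_pos'][:2],.028],[*o['ee_pos'][:2],.0]]))
```

```text
3.45 [ 0.4435551  -0.24819414  0.1837669 ] [3.13972989e+00 1.17456874e-03 1.57225892e+00]
[[319.70483674 188.87695937]
 [319.73286899 183.41310673]]
```

View pics/wrist2.png

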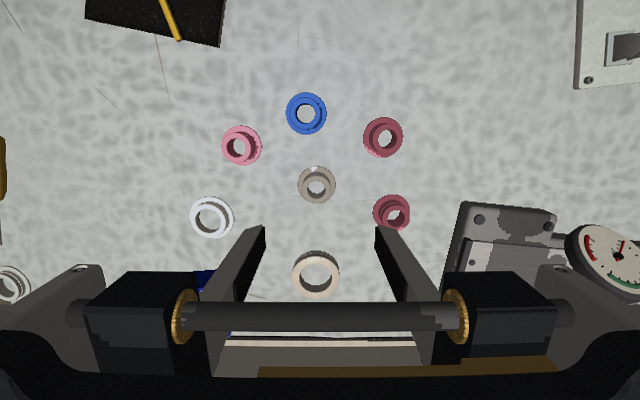

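Run:
```python
from h import *
im=cv2.imread('pics/wrist2.png')
cv2.imwrite('pics/w2a.png',cv2.resize(im[155:215,285:350],None,fx=9,fy=9,interpolation=cv2.INTER_CUBIC))
```

```text
(no output)
```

View pics/w2a.png

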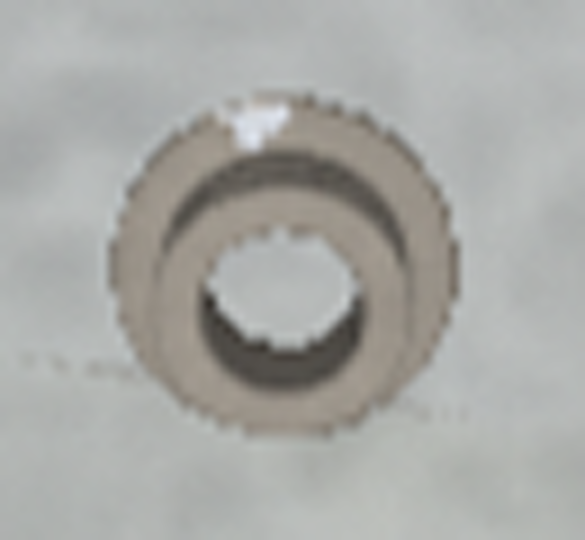

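Run:
```python
from h import *
import pickle
c=pickle.load(open('c2.pkl','rb'))
g=lambda x,y:(285+x/9-.5,155+y/9-.5)
print(onz(c,*g(283,310),.028),onz(c,*g(284,266),.006), np.linalg.norm(onz(c,*g(155,310),.028)-onz(c,*g(410,310),.028)))
```

```text
[ 0.4436445  -0.25256181  0.028     ] [ 0.44298359 -0.25273318  0.006     ] 0.03291472998236426
```

Call:
{"api": "drive_tool", "payload": {"increments": [[[0,0,0],[-4.5,0,30],0.7],[[0,0,0],[0,0,50],0.7],[[0,0,0],[0,0,50],0.7],[[0,0,0],[0,0,26],0.7],[[0,0,0],[0,0,0],0.7],[[0,0,0],[0,0,0],0],[[0,0,0],[0,0,0],0],[[0,0,0],[0,0,0],0],[[0,0,0],[0,0,0],0],[[0,0,0],[0,0,0],0]], "squeeze": 30}}

```text
time_s: 4.75
ee_pos: [0.4429, -0.253, 0.0265]
eef_rot: [3.141, 0.0, 1.571]
force: [-1.2, 2.2, 6.6]
grip_width: 0.0328
```

Call:
{"api": "drive_tool", "payload": {"increments": [[[0,0,0],[0,0,-15],0],[[0,0,10.6],[0,0,-30],0],[[0,0,10.6],[0,0,-40],0],[[0,0,10.6],[0,0,-40],0],[[0,0,10.6],[0,0,-40],0],[[0,0,10.6],[0,0,-40],0],[[0,0,10.6],[0,0,-40],0],[[0,0,10.6],[0,0,-40],0],[[0,0,10.6],[0,0,-30],0],[[0,0,10.6],[0,0,-20],0],[[0,0,0],[9.4,-40,0],0],[[0,0,0],[9.4,-50,0],0],[[0,0,0],[9.4,-50,0],0],[[0,0,0],[9.4,-50,0],0],[[0,0,0],[9.4,-50,0],0],[[0,0,0],[9.4,-50,0],0],[[0,0,0],[9.4,-50,0],0],[[0,0,0],[9.4,-47,0],0],[[0,0,0],[0,0,0],0]]}}

```text
time_s: 7.12
ee_pos: [0.5535, 0.1278, 0.3608]
eef_rot: [3.142, 0.001, -0.09]
force: [-1.3, -0.1, -1.9]
grip_width: 0.0328
```

Run:
```python
from h import *
o=ctrl.get_obs();print(o['time_s'],o['ee_pos'],o['eef_rot'],o['grip_width'],o['force'])
import pickle
c=ctrl.calibration('wrist');pickle.dump(c,open('c3.pkl','wb')); snap('wrist','wrist3')
```

```text
7.125 [0.55349593 0.12784501 0.36077225] [ 3.14155192e+00  1.10460346e-03 -9.02646996e-02] 0.0328399827280126 [-1.29413025 -0.08532773 -1.9053314 ]
```

View pics/wrist3.png

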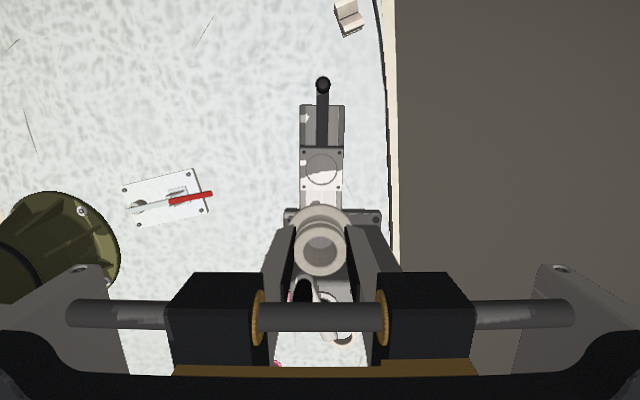

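Run:
```python
from h import *
im=cv2.imread('pics/wrist3.png')
cv2.imwrite('pics/w3a.png',cv2.resize(im[65:215,290:355],None,fx=5.2,fy=5.2,interpolation=cv2.INTER_CUBIC)[:, :])
cv2.imwrite('pics/w3b.png',cv2.resize(im[195:285,275:365],None,fx=6,fy=6,interpolation=cv2.INTER_CUBIC))
```

```text
(no output)
```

View pics/w3a.png

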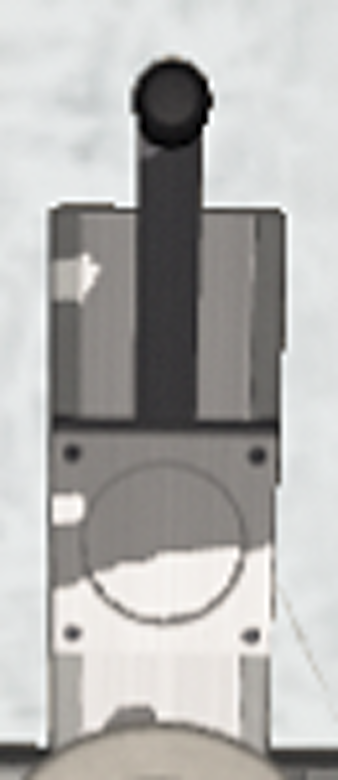

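View pics/w3b.png

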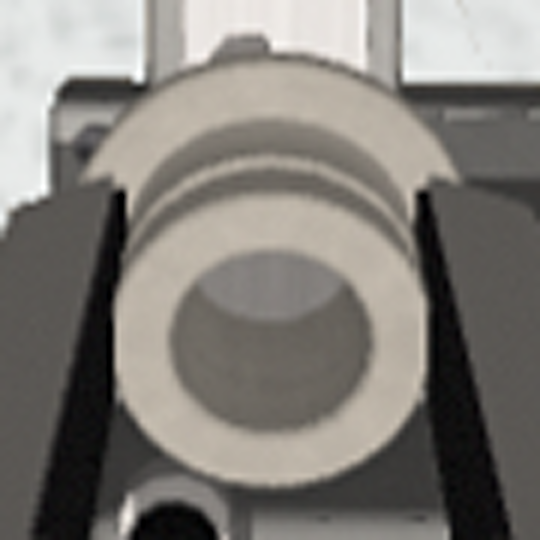

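Run:
```python
from h import *
import pickle
c=pickle.load(open('c3.pkl','rb'))
a=lambda x,y:(290+(x+.5)/5.2-.5,65+(y+.5)/5.2-.5)
b=lambda x,y:(275+(x+.5)/6-.5,195+(y+.5)/6-.5)
n=onz(c,*a(162.5,540),.062);s=onz(c,*a(163.5,544),.062);k=onz(c,*a(172,97),.1)
t=onz(c,*b(271.5,339),.3623)
print('nest',n,s,'knob',k,'bush',t)
print('rec d',np.linalg.norm(onz(c,*a(80,540),.062)-onz(c,*a(245,540),.062)), 'bush d',np.linalg.norm(onz(c,*b(115,339),.3623)-onz(c,*b(428,339),.3623)))
d=k-n;print(np.linalg.norm(d[:2]),np.degrees(np.arctan2(d[0],d[1])))
th=-.0903; X=np.array([np.cos(th),np.sin(th)]);Y=np.array([np.sin(th),-np.cos(th)])
for q in(n,s): e=(q-t)[:2]; print('move tool',X@e*1e3,Y@e*1e3)
S=[onz(c,*a(*p),.062) for p in[(72,453),(258,455),(252,635),(72,633)]]
e=S[0]-S[3]+S[1]-S[2];print('press yaw',-np.degrees(np.arctan2(e[0],e[1])))
```

```text
nest [0.5539172  0.12593255 0.062     ] [0.55411946 0.12462407 0.062     ] knob [0.56775178 0.25328067 0.1       ] bush [0.55239871 0.12649426 0.3623    ]
rec d 0.052399690818944 bush d 0.03270343170822147
0.1280973877688631 6.200066206263992
move tool 1.5629579415034554 0.42249363756393693
move tool 1.882388170695697 1.7073998503435432
press yaw -6.0328637752757555
```

Call:
{"api": "drive_tool", "payload": {"increments": [[[0,0,0],[1.2,0.8,30],0],[[0,0,0],[0,0,50],0],[[0,0,0],[0,0,50],0],[[0,0,0],[0,0,50],0],[[0,0,0],[0,0,50],0],[[0,0,0],[0,0,18],0],[[0,0,0],[0,0,0],0],[[0,0,0],[0,0,0],0]]}}

```text
time_s: 8.18
ee_pos: [0.5559, 0.1244, 0.1151]
eef_rot: [-3.141, -0.003, -0.094]
force: [0.5, 0.1, -1.6]
grip_width: 0.0326
```

Run:
```python
from h import *
o=ctrl.get_obs();print(o['time_s'],o['ee_pos'],o['eef_rot'],o['grip_width'],o['force'])
import pickle
c=ctrl.calibration('wrist');pickle.dump(c,open('c4.pkl','wb')); im=snap('wrist','wrist4')
cv2.imwrite('pics/w4a.png',cv2.cvtColor(cv2.resize(im[165:295,255:385],None,fx=6,fy=6,interpolation=cv2.INTER_CUBIC)[:600],cv2.COLOR_RGB2BGR))
```

```text
8.175 [0.55585434 0.12438345 0.11510633] [-3.14084852e+00 -3.05911675e-03 -9.38251170e-02] 0.03256258334837339 [ 0.5002429   0.12366504 -1.63802964]
```

View pics/w4a.png

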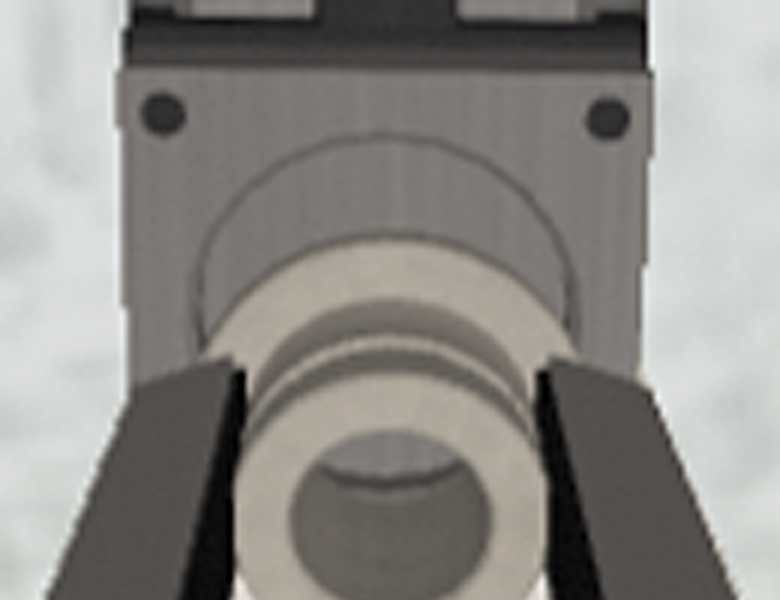

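Run:
```python
from h import *
import pickle
c=pickle.load(open('c4.pkl','rb'))
b=lambda x,y:(255+(x+.5)/6-.5,165+(y+.5)/6-.5)
th=np.radians(-6);Yp=np.array([-np.sin(th),np.cos(th),0]);
n=onz(c,*b(386,133),.062)-.0255*Yp
t1=onz(c,*b(390.5,372),.1166)-.017*Yp
t2=onz(c,*b(391,237),.0946)-.024*Yp
L=onz(c,*b(197,300),.062);R=onz(c,*b(577,300),.062)
print('nest',n,'mid',(L+R)/2,np.linalg.norm(L-R),'bush',t1,t2)
l=onz(c,*b(233,510),.1166);r=onz(c,*b(548,510),.1166);print((l+r)/2,np.linalg.norm(l-r))
th=-.0938; X=np.array([np.cos(th),np.sin(th)]);Y=np.array([np.sin(th),-np.cos(th)])
for q in(t1,t2): e=(n-q)[:2]; print('move tool',X@e*1e3,Y@e*1e3)
print(ctrl.get_obs()['ee_pos'])
S=onz(c,*b(163,113),.062)+onz(c,*b(608,119),.062); print(S/2)
```

```text
nest [0.55420486 0.12579556 0.062     ] mid [0.55483347 0.12813829 0.062     ] 0.05114758715528817 bush [0.55440876 0.12249671 0.1166    ] [0.55451123 0.12307149 0.0946    ]
[0.55474637 0.12403761 0.1166    ] 0.03285619305487705
move tool -0.511986289339296 -3.2652579553909526
move tool -0.5601686863110559 -2.6834027015992965
[0.55579583 0.1244198  0.11497712]
[0.55704612 0.15343762 0.062     ]
```

Call:
{"api": "drive_tool", "payload": {"increments": [[[0,0,0],[-0.5,-2.8,10],0],[[0,0,0],[0,0,11],0],[[0,0,0],[0,0,0],0],[[0,0,0],[0,0,0],0]]}}

```text
time_s: 8.72
ee_pos: [0.5547, 0.1273, 0.0919]
eef_rot: [3.142, 0.0, -0.094]
force: [-0.3, -0.2, -1.6]
grip_width: 0.0326
```

Run:
```python
from h import *
o=ctrl.get_obs();print(o['time_s'],o['ee_pos'],o['eef_rot'],o['grip_width'],o['force'])
import pickle
c=ctrl.calibration('wrist');pickle.dump(c,open('c5.pkl','wb')); im=snap('wrist','wrist5')
cv2.imwrite('pics/w5a.png',cv2.cvtColor(cv2.resize(im[165:265,265:375],None,fx=7,fy=7,interpolation=cv2.INTER_CUBIC)[:600],cv2.COLOR_RGB2BGR))
```

```text
8.725 [0.55468147 0.12727088 0.09186389] [ 3.14157134e+00  4.35730497e-05 -9.36302981e-02] 0.03264191704086098 [-0.31258547 -0.17375954 -1.62034547]
```

View pics/w5a.png

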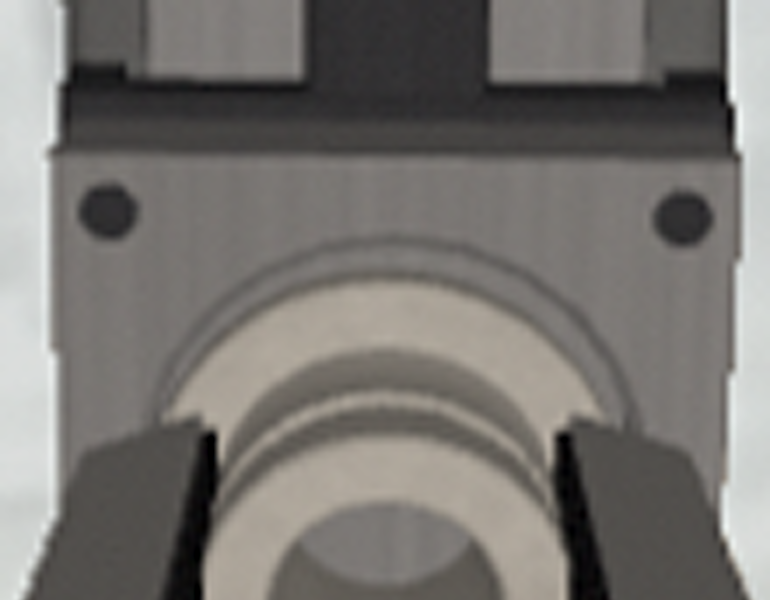

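Run:
```python
from h import *
import pickle
c=pickle.load(open('c5.pkl','rb'))
b=lambda x,y:(265+(x+.5)/7-.5,165+(y+.5)/7-.5)
th=np.radians(-6);Yp=np.array([-np.sin(th),np.cos(th),0]);
n=onz(c,*b(394,237),.062)-.0255*Yp
zb=.0919-.0265
t1=onz(c,*b(386.5,434),zb+.028)-.017*Yp
t2=onz(c,*b(387,277),zb+.006)-.024*Yp
print('nest',n,'bush',t1,t2)
th=-.0938; X=np.array([np.cos(th),np.sin(th)]);Y=np.array([np.sin(th),-np.cos(th)])
for q in(t1,t2): e=(n-q)[:2]; print('move tool',X@e*1e3,Y@e*1e3)
```

```text
nest [0.5540046 0.125708  0.062    ] bush [0.55330152 0.12543295 0.0934    ] [0.55332667 0.12594484 0.0714    ]
move tool 0.6742244522014826 -0.33968721597406254
move tool 0.6971372526129587 0.1723031542681892
```

Call:
{"api": "drive_tool", "payload": {"increments": [[[0,0,0],[0.7,0,0],0],[[0,0,0],[0,0,3],0],[[0,0,0],[0,0,3],0],[[0,0,0],[0,0,2],0],[[0,0,0],[0,0,0],0]]}}

```text
time_s: 9.4
ee_pos: [0.5552, 0.1272, 0.0836]
eef_rot: [3.141, 0.0, -0.094]
force: [0.0, 0.7, -1.8]
grip_width: 0.0323
```

Call:
{"api": "drive_tool", "payload": {"increments": [[[0,0,0],[0,0,1],0],[[0,0,0],[0,0,0.7],0],[[0,0,0],[0,0,0],0]]}}

```text
time_s: 9.78
ee_pos: [0.5553, 0.1272, 0.0821]
eef_rot: [3.142, 0.0, -0.094]
force: [0.7, -0.4, -2.4]
grip_width: 0.0331
```

Within a millimetre of the floor; release, rise and look.

Call:
{"api": "drive_tool", "payload": {"increments": [[[0,0,0],[0,0,0.5],0],[[0,0,0],[0,0,0],0.6],[[0,0,0],[0,0,0],0.6],[[0,0,0],[0,0,0],0.6],[[0,0,0],[0,0,-20],0.6],[[0,0,0],[0,0,-40],0.6],[[0,0,0],[0,-20,-40],0.6],[[0,0,0],[0,-20,-40],0],[[0,0,0],[0,0,0],0]]}}

```text
time_s: 10.9
ee_pos: [0.56, 0.1683, 0.2247]
eef_rot: [-3.14, -0.005, -0.092]
force: [0.1, 0.4, -0.8]
grip_width: 0.0396
```

Run:
```python
from h import *
o=ctrl.get_obs();print(o['time_s'],o['ee_pos'],o['eef_rot'],o['grip_width'],o['force'])
import pickle
c=ctrl.calibration('wrist');pickle.dump(c,open('c6.pkl','wb')); im=snap('wrist','wrist6')
```

```text
10.9 [0.55995977 0.16825489 0.22469385] [-3.1398033  -0.00511213 -0.09228955] 0.039609468378919856 [ 0.10121519  0.376732   -0.80661965]
```

View pics/wrist6.png

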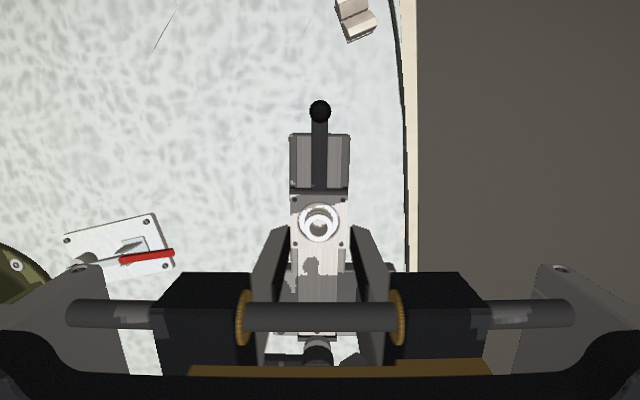

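Run:
```python
from h import *
import pickle
im=cv2.imread('pics/wrist6.png')
cv2.imwrite('pics/w6a.png',cv2.resize(im[185:260,280:360],None,fx=8,fy=8,interpolation=cv2.INTER_CUBIC)[:600])
c=pickle.load(open('c6.pkl','rb'))
m=(im[95:125,300:340].max(2)<45).astype(np.uint8)
ys,xs=np.nonzero(m); print(xs.min()+300,xs.max()+300,ys.min()+95,ys.max()+95)
print(onz(c,320,111,.1))
```

```text
310 330 100 124
[0.56773856 0.25359138 0.1       ]
```

View pics/w6a.png

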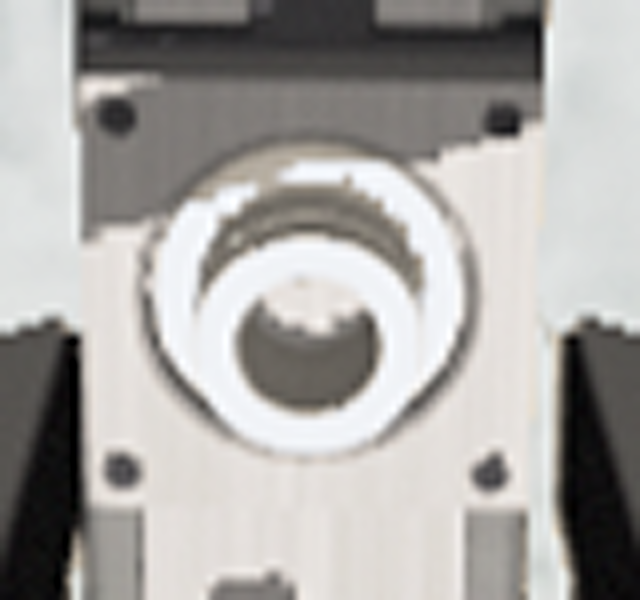

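Call:
{"api": "drive_tool", "payload": {"increments": [[[0,0,0],[0,-40,0],0],[[0,0,0],[0,-50,0],0],[[0,0,0],[0,-38,0],0],[[0,0,0],[0,0,40],0],[[0,0,0],[0,0,50],0],[[0,0,0],[0,0,40],0],[[0,0,0],[0,0,8],0],[[0,0,0],[0,0,0],0],[[0,0,0],[0,9,0],0],[[0,0,0],[0,9,0],0],[[0,0,0],[0,9,0],0]]}}

```text
time_s: 12.32
ee_pos: [0.5688, 0.2673, 0.0847]
eef_rot: [-3.14, -0.002, -0.094]
force: [0.4, 3.9, 3.1]
grip_width: 0.0003
```

Run:
```python
from h import *
o=ctrl.get_obs();print(o['time_s'],o['ee_pos'],o['eef_rot'],o['grip_width'],o['force'])
snap('wrist','wrist7')
```

```text
12.325 [0.56880706 0.26728993 0.08472087] [-3.14016888e+00 -1.50145184e-03 -9.38279818e-02] 0.00031930388984660135 [0.3731463  3.89579969 3.0956829 ]
```

View pics/wrist7.png

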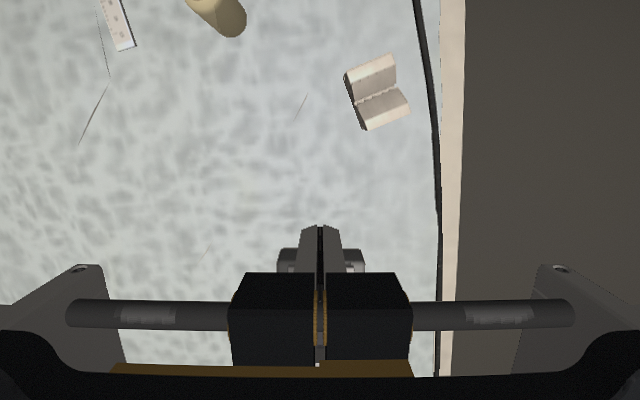

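Call:
{"api": "drive_tool", "payload": {"increments": [[[0,0,0],[0,10,0],0],[[0,0,0],[0,12,0],0],[[0,0,0],[0,12,0],0],[[0,0,0],[0,12,0],0],[[0,0,0],[0,12,0],0],[[0,0,0],[0,12,0],0],[[0,0,0],[0,12,0],0],[[0,0,0],[0,12,0],0],[[0,0,0],[0,9,0],0],[[0,0,0],[0,6,0],0],[[0,0,0],[0,0,0],0]]}}

```text
time_s: 13.75
ee_pos: [0.5583, 0.1584, 0.0835]
eef_rot: [3.141, 0.0, -0.094]
force: [-0.3, 0.4, -0.1]
grip_width: 0.0
```

Call:
{"api": "drive_tool", "payload": {"increments": [[[0,0,0],[0,5,0],0],[[0,0,0],[0,5,0],0],[[0,0,0],[0,4,0],0]]}}

```text
time_s: 14.12
ee_pos: [0.5569, 0.1449, 0.0836]
eef_rot: [-3.142, 0.0, -0.094]
force: [0.5, 2.7, -1.5]
grip_width: 0.0005
```

Call:
{"api": "drive_tool", "payload": {"increments": [[[0,0,0],[0,3,0],0],[[0,0,0],[0,3,0],0],[[0,0,0],[0,3,0],0]]}}

```text
time_s: 14.5
ee_pos: [0.556, 0.136, 0.0836]
eef_rot: [3.142, 0.0, -0.094]
force: [-0.8, 3.6, -0.5]
grip_width: 0.0006
```

Call:
{"api": "drive_tool", "payload": {"increments": [[[0,0,0],[0,2,0],0],[[0,0,0],[0,2,0],0]]}}

```text
time_s: 14.75
ee_pos: [0.5557, 0.1321, 0.0836]
eef_rot: [3.142, 0.0, -0.094]
force: [-1.9, 3.3, 0.6]
grip_width: 0.0006
```

Call:
{"api": "drive_tool", "payload": {"increments": [[[0,0,0],[0,2,0],0],[[0,0,0],[0,2,0],0]]}}

```text
time_s: 15.0
ee_pos: [0.5555, 0.1311, 0.0838]
eef_rot: [-3.136, -0.001, -0.093]
force: [1.0, 34.6, -5.3]
grip_width: 0.0004
```

Call:
{"api": "drive_tool", "payload": {"increments": [[[0,0,0],[0,-4,0],0],[[0,0,0],[0,-15,0],0],[[0,0,0],[0,-5,-30],0],[[0,0,0],[0,0,-50],0],[[0,0,0],[0,0,-50],0],[[0,0,0],[0,0,-50],0.6],[[0,0,-10.6],[0,0,-50],1],[[0,0,-10.6],[0,0,-50],1],[[0,0,-10.6],[0,0,-36],1],[[0,0,-10.6],[0,0,0],1],[[0,0,-10.6],[0,0,0],1],[[0,0,-10.6],[0,0,0],1],[[0,0,-10.6],[0,0,0],1],[[0,0,-10.6],[0,0,0],1],[[0,0,-10.6],[0,0,0],1],[[0,0,0],[-40,-45,0],1],[[0,0,0],[-50,-50,0],1],[[0,0,0],[-45,-50,0],1],[[0,0,0],[-40,-50,0],1],[[0,0,0],[0,0,0],1]]}}

```text
time_s: 17.5
ee_pos: [0.3715, -0.0144, 0.401]
eef_rot: [3.138, 0.001, 1.568]
force: [0.4, 0.9, 0.1]
grip_width: 0.094
```

Run:
```python
from h import *
o=ctrl.get_obs();print(o['time_s'],o['ee_pos'],o['eef_rot'],o['grip_width'],o['force'])
import pickle
c=ctrl.calibration('wrist');pickle.dump(c,open('c8.pkl','wb')); im=snap('wrist','wrist8')
```

```text
17.5 [ 0.37151381 -0.01440811  0.400975  ] [3.13830526e+00 1.18388134e-03 1.56804673e+00] 0.09400968117396641 [0.43038438 0.94027706 0.08394497]
```

View pics/wrist8.png

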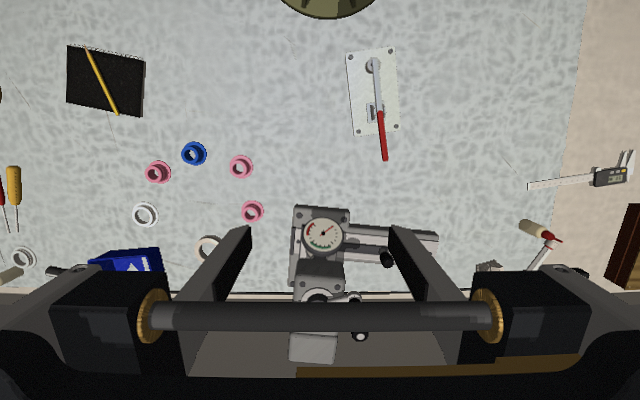

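Run:
```python
from h import *
im=cv2.imread('pics/wrist8.png')
cv2.imwrite('pics/w8a.png',cv2.resize(im[195:365,280:410],None,fx=4.6,fy=4.6,interpolation=cv2.INTER_CUBIC)[:780][:600] if 0 else cv2.resize(im[200:365,275:405],None,fx=3.6,fy=3.6,interpolation=cv2.INTER_CUBIC))
im=snap('top','top2')[:,:,::-1]
cv2.imwrite('pics/t2a.png',cv2.resize(im[130:220,230:360],None,fx=6,fy=6,interpolation=cv2.INTER_CUBIC))
```

```text
(no output)
```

View pics/w8a.png

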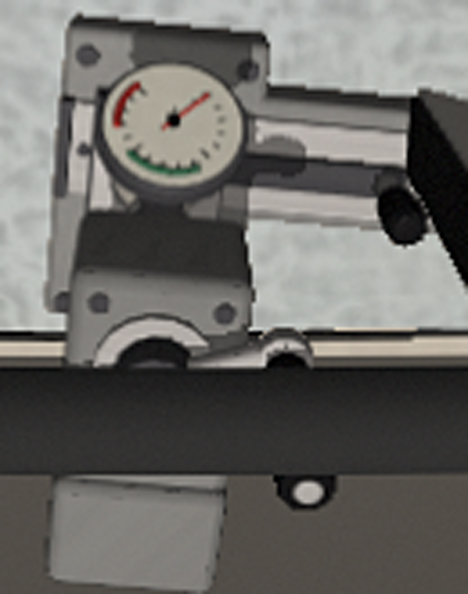

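View pics/t2a.png

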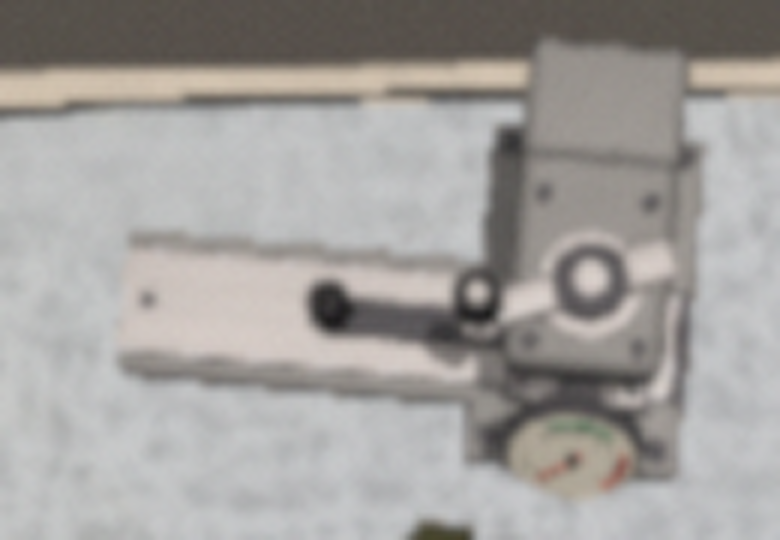

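Run:
```python
from h import *
import pickle
c=pickle.load(open('c8.pkl','rb')); ct=ctrl.calibration('top')
a=lambda x,y:(275+(x+.5)/3.6-.5,200+(y+.5)/3.6-.5)
b=lambda x,y:(230+(x+.5)/6-.5,130+(y+.5)/6-.5)
print('grip w',onz(c,*a(308,491),.306),'t',onz(ct,*b(477,293),.306))
o1,d1=ray(c,*a(308,491));o2,d2=ray(ct,*b(477,293))
s=np.linalg.lstsq(np.c_[d1,-d2],o2-o1,rcond=None)[0];print('tri',o1+s[0]*d1,o2+s[1]*d2)
print('hub t',onz(ct,*b(590,281),.26), 'knob t',onz(ct,*b(330,304),.1))
for a_ in np.arange(0,360,30): pass
A=np.array([.539,-.0175])
for g in(onz(c,*a(308,491),.306)[:2],onz(ct,*b(477,293),.306)[:2]): print(np.linalg.norm(g-A),np.degrees(np.arctan2(*(g-A)[::-1])))
```

```text
grip w [0.52577428 0.03045844 0.306     ] t [0.52570438 0.02895007 0.306     ]
tri [0.52536269 0.03038085 0.30645025] [0.52563747 0.02893813 0.3064528 ]
hub t [ 0.53703113 -0.01841621  0.26      ] knob t [0.55161465 0.10841052 0.1       ]
0.04974868869487264 105.41750583830887
0.048315453433453975 105.9729606726244
```

Call:
{"api": "drive_tool", "payload": {"increments": [[[0,0,0],[11,35,0],0.55],[[0,0,0],[11,45,0],0.55],[[0,0,0],[11,45,0],0.55],[[0,0,0],[11,29,0],0.55],[[0,0,0],[0,0,0],0.55],[[0,0,0],[0,0,0],0.55]]}}

```text
time_s: 18.35
ee_pos: [0.5273, 0.0316, 0.3992]
eef_rot: [-3.141, 0.0, 1.572]
force: [0.3, -0.1, 0.5]
grip_width: 0.0516
```

Run:
```python
from h import *
o=ctrl.get_obs();print(o['time_s'],o['ee_pos'],o['eef_rot'],o['grip_width'],o['force'])
im=snap('wrist','wrist9');c=ctrl.calibration('wrist');print(proj(c,[[.5256,.0297,.306],[*o['ee_pos'][:2],.306]]))
```

```text
18.35 [0.52730743 0.03159075 0.39917936] [-3.14070725e+00  1.60887962e-04  1.57232348e+00] 0.05158488721606909 [ 0.28058647 -0.10345775  0.54489109]
[[317.81458249 203.65466202]
 [319.80570141 205.37545479]]
```

View pics/wrist9.png

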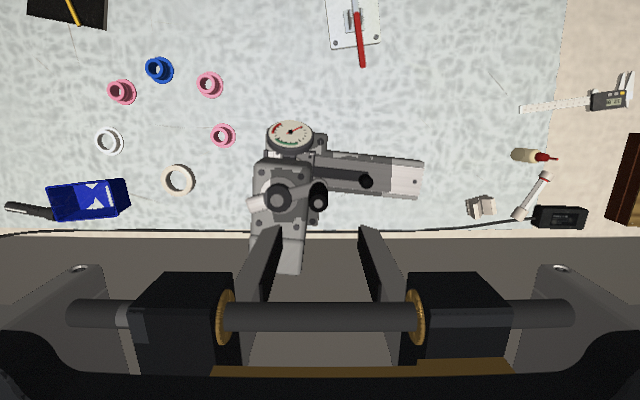

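Call:
{"api": "drive_tool", "payload": {"increments": [[[0,0,0],[-1,-1.5,25],0.55],[[0,0,0],[0,0,45],0.55],[[0,0,0],[0,0,40],0.55],[[0,0,0],[0,0,11],0.55],[[0,0,0],[0,0,0],0],[[0,0,0],[0,0,0],0],[[0,0,0],[0,0,0],0],[[0,0,0],[0,0,0],0]], "squeeze": 25}}

```text
time_s: 19.4
ee_pos: [0.526, 0.03, 0.2795]
eef_rot: [3.14, 0.0, 1.571]
force: [-1.1, -0.4, 4.2]
grip_width: 0.0202
```

Run:
```python
from h import *
o=ctrl.get_obs();print(o['time_s'],o['ee_pos'],o['eef_rot'],o['grip_width'],o['force'])
im=snap('wrist','wrist10')
```

```text
19.4 [0.52601274 0.02998099 0.27947378] [3.14021058e+00 1.07513932e-04 1.57136026e+00] 0.02021554291669536 [-1.08373645 -0.40818296  4.20531836]
```

View pics/wrist10.png

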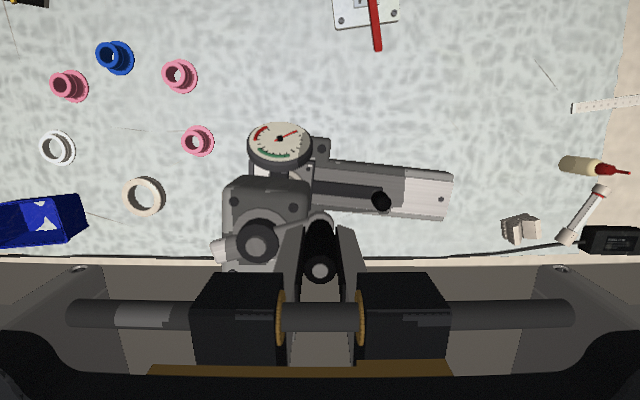

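Run:
```python
import numpy as np
t=np.radians(104-15*np.arange(0,25)); 
d=np.diff(50*np.c_[np.sin(t),np.cos(t)],axis=0).round(1)
for i in range(24): print(i,104-15*(i+1),d[i].tolist())
```

```text
0 89 [1.5, 13.0]
1 74 [-1.9, 12.9]
2 59 [-5.2, 12.0]
3 44 [-8.1, 10.2]
4 29 [-10.5, 7.8]
5 14 [-12.1, 4.8]
6 -1 [-13.0, 1.5]
7 -16 [-12.9, -1.9]
8 -31 [-12.0, -5.2]
9 -46 [-10.2, -8.1]
10 -61 [-7.8, -10.5]
11 -76 [-4.8, -12.1]
12 -91 [-1.5, -13.0]
13 -106 [1.9, -12.9]
14 -121 [5.2, -12.0]
15 -136 [8.1, -10.2]
16 -151 [10.5, -7.8]
17 -166 [12.1, -4.8]
18 -181 [13.0, -1.5]
19 -196 [12.9, 1.9]
20 -211 [12.0, 5.2]
21 -226 [10.2, 8.1]
22 -241 [7.8, 10.5]
23 -256 [4.8, 12.1]
```

Call:
{"api": "drive_tool", "payload": {"increments": [[[0,0,0],[1.5,13.0,0],0],[[0,0,0],[-1.9,12.9,0],0],[[0,0,0],[-5.2,12.0,0],0],[[0,0,0],[-8.1,10.2,0],0]]}}

```text
time_s: 19.95
ee_pos: [0.5745, 0.0176, 0.2795]
eef_rot: [3.14, -0.002, 1.573]
force: [-2.0, 6.9, 7.1]
grip_width: 0.0198
```

Call:
{"api": "drive_tool", "payload": {"increments": [[[0,0,0],[-10.5,7.8,0],0],[[0,0,0],[-12.1,4.8,0],0],[[0,0,0],[-13.0,1.5,0],0]]}}

```text
time_s: 20.32
ee_pos: [0.5895, -0.0185, 0.2795]
eef_rot: [3.137, -0.002, 1.572]
force: [5.2, 6.1, 3.4]
grip_width: 0.02
```

Call:
{"api": "drive_tool", "payload": {"increments": [[[0,0,0],[-12.9,-1.9,0],0],[[0,0,0],[-12.0,-5.2,0],0],[[0,0,0],[-10.2,-8.1,0],0],[[0,0,0],[-7.8,-10.5,0],0],[[0,0,0],[-4.8,-12.1,0],0],[[0,0,0],[-1.5,-13.0,0],0]]}}

```text
time_s: 21.08
ee_pos: [0.5378, -0.0683, 0.2794]
eef_rot: [3.138, -0.001, 1.571]
force: [5.5, 9.0, 3.6]
grip_width: 0.0195
```

Call:
{"api": "drive_tool", "payload": {"increments": [[[0,0,0],[1.9,-12.9,0],0],[[0,0,0],[5.2,-12.0,0],0],[[0,0,0],[8.1,-10.2,0],0],[[0,0,0],[10.5,-7.8,0],0],[[0,0,0],[12.1,-4.8,0],0],[[0,0,0],[13.0,-1.5,0],0]]}}

```text
time_s: 21.82
ee_pos: [0.4892, -0.0179, 0.2795]
eef_rot: [3.137, 0.001, 1.571]
force: [15.8, -5.6, -1.2]
grip_width: 0.0197
```

Call:
{"api": "drive_tool", "payload": {"increments": [[[0,0,0],[13.1,2.9,0],0],[[0,0,0],[12.0,5.2,0],0],[[0,0,0],[10.2,8.1,0],0],[[0,0,0],[7.8,10.5,0],0],[[0,0,0],[4.8,12.1,0],0]]}}

```text
time_s: 22.45
ee_pos: [0.5269, 0.0303, 0.2794]
eef_rot: [-3.141, 0.001, 1.571]
force: [-3.8, -6.6, 6.2]
grip_width: 0.0199
```

```bash
cat > d.py <<'E'
from h import *
import sys
o=ctrl.get_obs();print(o['time_s'],o['ee_pos'],o['eef_rot'],o['grip_width'],o['force'])
im=snap('wrist',sys.argv[1])[:,:,::-1]
cv2.imwrite('pics/%sd.png'%sys.argv[1],cv2.resize(im[90:230,200:380],None,fx=4.2,fy=4.2,interpolation=cv2.INTER_CUBIC))
E
python3 d.py wrist11
```

```text
22.45 [0.52685762 0.03033644 0.27939363] [-3.14144699e+00  5.36870549e-04  1.57145465e+00] 0.01990335727283022 [-3.7935579  -6.55330864  6.20257273]
```

View pics/wrist11d.png

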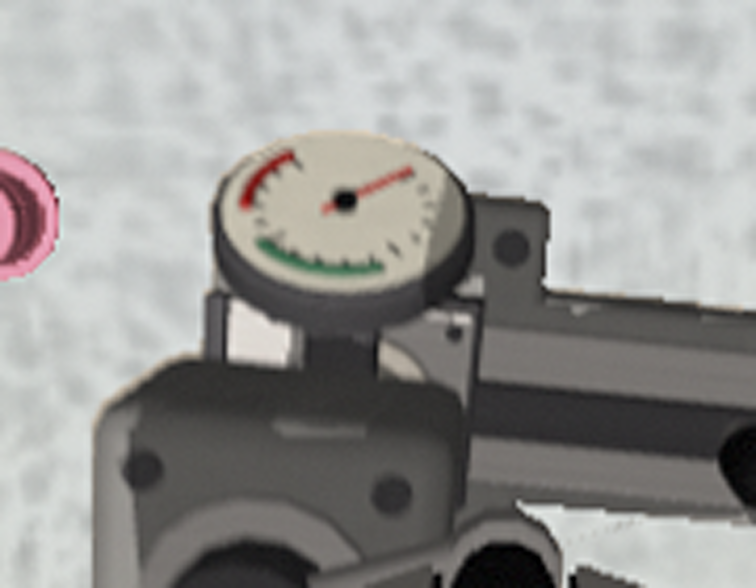

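Call:
{"api": "drive_tool", "payload": {"increments": [[[0,0,0],[1.0,13.0,0],0],[[0,0,0],[-1.9,12.9,0],0],[[0,0,0],[-5.2,12.0,0],0],[[0,0,0],[-8.1,10.2,0],0]]}}

```text
time_s: 23.0
ee_pos: [0.5753, 0.0169, 0.2794]
eef_rot: [3.141, -0.002, 1.572]
force: [-5.3, 3.4, 7.7]
grip_width: 0.0202
```

```bash
python3 d.py wrist12
```

```text
23.0 [0.57534031 0.01691523 0.27942162] [ 3.14088562e+00 -1.53199296e-03  1.57241038e+00] 0.02020033993920101 [-5.25648015  3.43441746  7.67239975]
```

View pics/wrist12d.png

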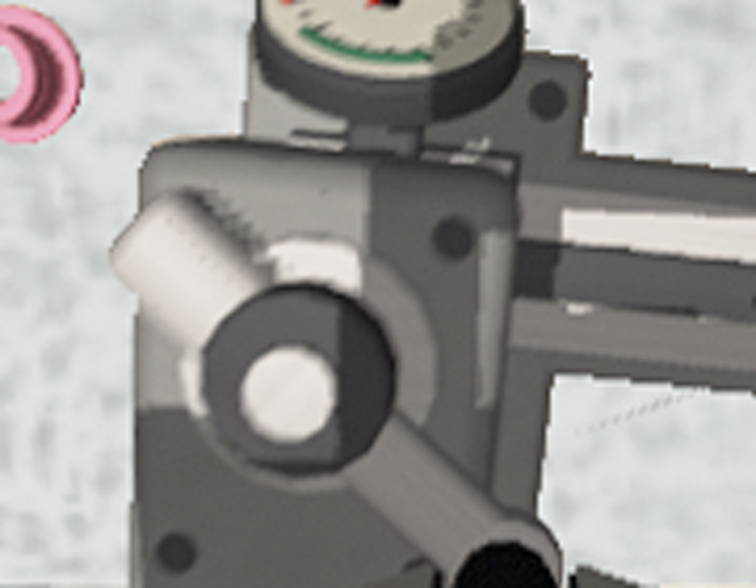

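```bash
sed -i 's/im\[90:230,200:380\],None,fx=4.2,fy=4.2/im[40:190,220:360],None,fx=4,fy=4/' d.py
python3 - <<'E'
import cv2
im=cv2.imread('pics/wrist12.png');cv2.imwrite('pics/w12e.png',cv2.resize(im[50:130,230:360],None,fx=5,fy=5,interpolation=cv2.INTER_CUBIC))
E
```

```text
(no output)
```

View pics/w12e.png

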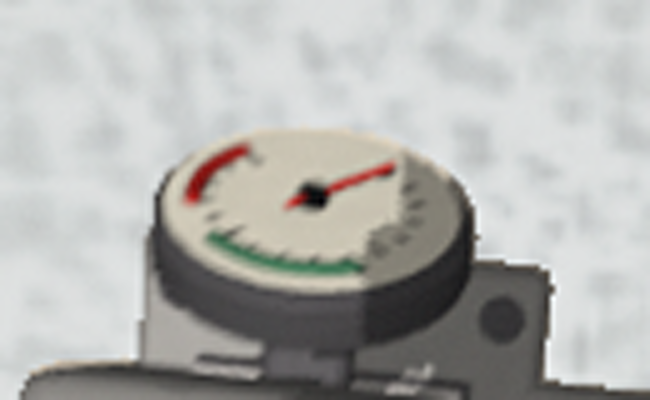

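Needle still at zero after 420°. Next 60°, then look.

Call:
{"api": "drive_tool", "payload": {"increments": [[[0,0,0],[-10.5,7.8,0],0],[[0,0,0],[-12.1,4.8,0],0],[[0,0,0],[-13.0,1.5,0],0],[[0,0,0],[-12.9,-1.9,0],0]]}}

```text
time_s: 23.55
ee_pos: [0.5878, -0.032, 0.2794]
eef_rot: [3.14, -0.001, 1.572]
force: [-1.8, 7.0, 6.6]
grip_width: 0.0199
```

```bash
python3 d.py wrist13
```

```text
23.55 [ 0.58777357 -0.03197923  0.27942307] [ 3.13951977e+00 -1.32317984e-03  1.57218379e+00] 0.01994569342306575 [-1.82118702  7.00879328  6.59375347]
```

View pics/wrist13d.png

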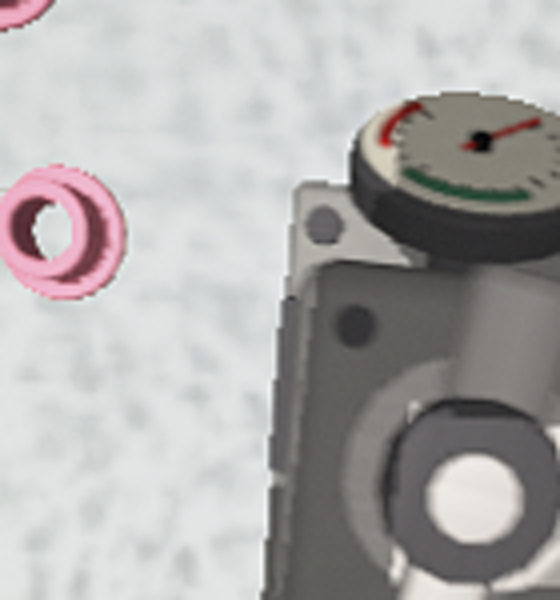

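Call:
{"api": "drive_tool", "payload": {"increments": [[[0,0,0],[-12.0,-5.2,0],0],[[0,0,0],[-10.2,-8.1,0],0],[[0,0,0],[-7.8,-10.5,0],0],[[0,0,0],[-4.8,-12.1,0],0]]}}

```text
time_s: 24.1
ee_pos: [0.5517, -0.0669, 0.2794]
eef_rot: [3.139, -0.001, 1.572]
force: [3.6, 9.8, 4.7]
grip_width: 0.0199
```

```bash
sed -i 's/im\[40:190,220:360\],None,fx=4,fy=4/im[30:210,220:430],None,fx=3.3,fy=3.3/' d.py; python3 d.py wrist14
```

```text
24.1 [ 0.55172504 -0.06685448  0.27942644] [ 3.13888161e+00 -1.11601125e-03  1.57178416e+00] 0.01993507101303224 [3.60999283 9.83478261 4.70398433]
```

View pics/wrist14d.png

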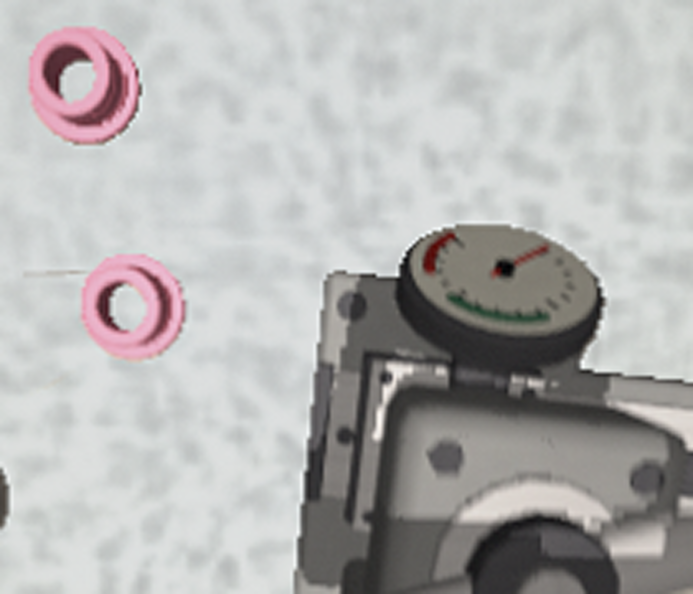

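Still zero at 540°. Continue.

Call:
{"api": "drive_tool", "payload": {"increments": [[[0,0,0],[-1.5,-13.0,0],0],[[0,0,0],[1.9,-12.9,0],0],[[0,0,0],[5.2,-12.0,0],0],[[0,0,0],[8.1,-10.2,0],0]]}}

```text
time_s: 24.65
ee_pos: [0.504, -0.0536, 0.2795]
eef_rot: [3.138, 0.0, 1.571]
force: [13.0, 2.1, 0.1]
grip_width: 0.0199
```

```bash
python3 d.py wrist15
```

```text
24.65 [ 0.50395641 -0.05359033  0.27947124] [3.13753874e+00 4.62518478e-04 1.57122187e+00] 0.01990525260242891 [12.95527599  2.0762715   0.06513071]
```

View pics/wrist15d.png

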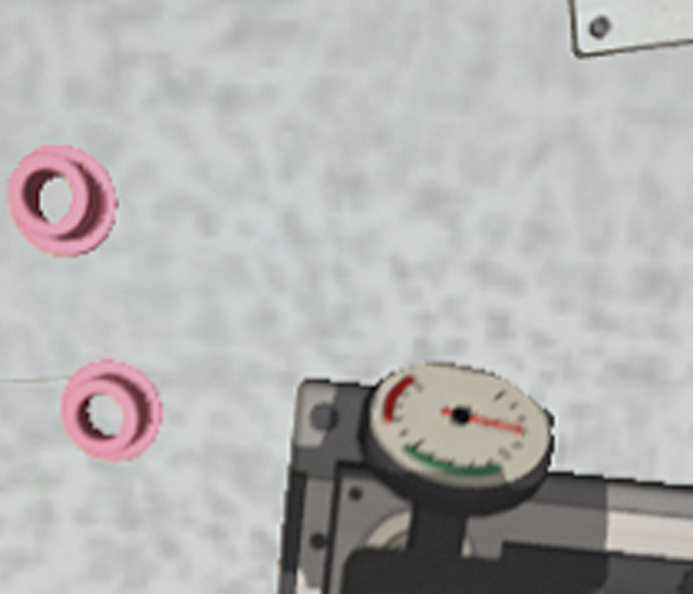

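Call:
{"api": "drive_tool", "payload": {"increments": [[[0,0,0],[10.5,-7.8,0],0],[[0,0,0],[12.1,-4.8,0],0],[[0,0,0],[0,0,0],0]]}}

```text
time_s: 25.08
ee_pos: [0.491, -0.0304, 0.2794]
eef_rot: [3.139, -0.0, 1.572]
force: [2.4, 3.5, 5.1]
grip_width: 0.0202
```

```bash
python3 d.py wrist16
```

```text
25.075 [ 0.49099535 -0.03038355  0.27941306] [ 3.13919459e+00 -3.41485003e-04  1.57205341e+00] 0.020216089355272863 [2.38543833 3.47815107 5.06064991]
```

View pics/wrist16d.png

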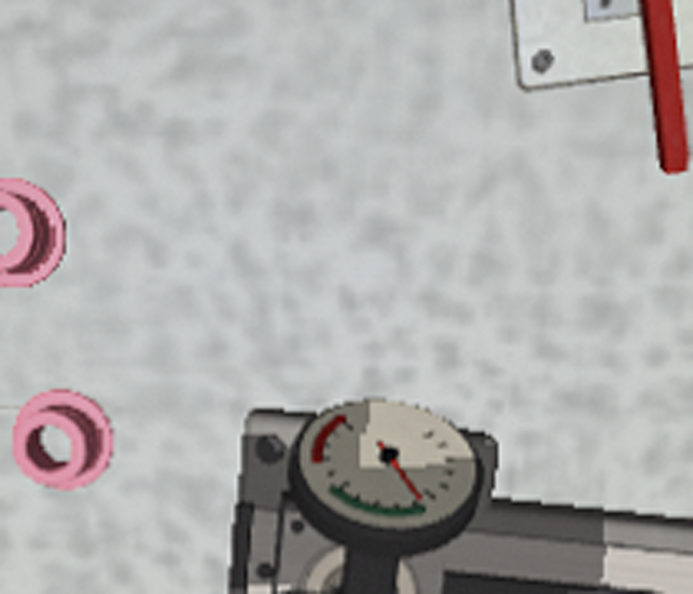

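Call:
{"api": "drive_tool", "payload": {"increments": [[[0,0,0],[13.0,-1.5,0],0],[[0,0,0],[5.5,0.3,0],0],[[0,0,0],[0,0,0],0]]}}

```text
time_s: 25.5
ee_pos: [0.4898, -0.013, 0.2794]
eef_rot: [3.14, 0.001, 1.571]
force: [1.6, -2.8, 7.0]
grip_width: 0.02
```

```bash
python3 d.py wrist17;python3 - <<'E'
import cv2
im=cv2.imread('pics/wrist17.png');cv2.imwrite('pics/w17e.png',cv2.resize(im[120:220,270:390],None,fx=6,fy=6,interpolation=cv2.INTER_CUBIC))
E
```

```text
25.5 [ 0.4897791  -0.01304591  0.27939702] [3.13998346e+00 1.34424395e-03 1.57118648e+00] 0.020027809045730413 [ 1.63028753 -2.82252899  7.03374705]
```

View pics/w17e.png

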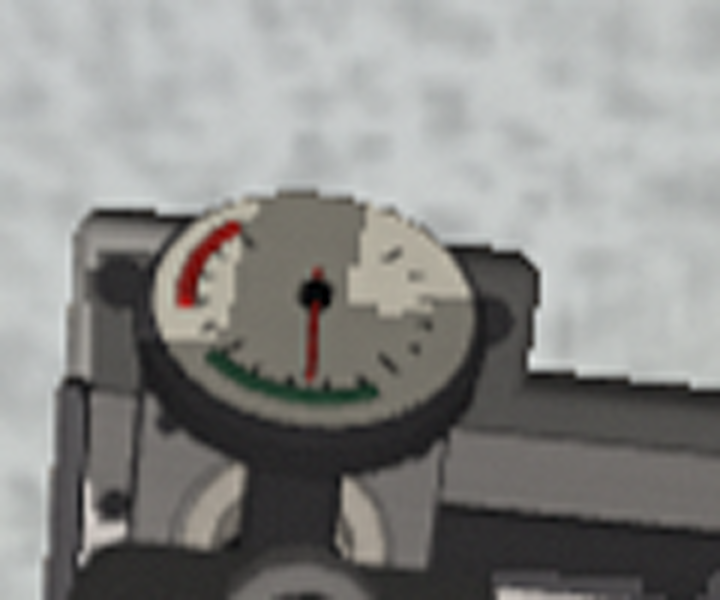

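Call:
{"api": "drive_tool", "payload": {"increments": [[[0,0,0],[0,0,0],0.55],[[0,0,0],[0,0,0],0.55],[[0,0,0],[0,0,0],0.55],[[0,0,0],[0,0,-20],0.55],[[0,0,0],[0,0,-40],0.55],[[0,0,0],[0,0,-50],0.55],[[0,0,0],[0,-40,-10],0.8],[[0,0,0],[0,-50,0],0.8],[[0,0,0],[0,-40,0],0.8],[[0,0,0],[0,0,0],0.8]]}}

```text
time_s: 26.8
ee_pos: [0.3579, -0.0125, 0.3995]
eef_rot: [3.139, 0.0, 1.571]
force: [0.3, 0.2, 0.6]
grip_width: 0.0753
```

```bash
python3 d.py wrist18
python3 - <<'E'
from h import *
im=snap('top','top3')[:,:,::-1]
cv2.imwrite('pics/t3a.png',cv2.resize(im[120:260,225:465],None,fx=3.3,fy=3.3,interpolation=cv2.INTER_CUBIC))
E
```

```text
26.8 [ 0.35786268 -0.01250923  0.39952758] [3.13906741e+00 3.48603186e-04 1.57115528e+00] 0.07527350736465788 [0.31303364 0.19377823 0.63109961]
```

View pics/wrist18.png

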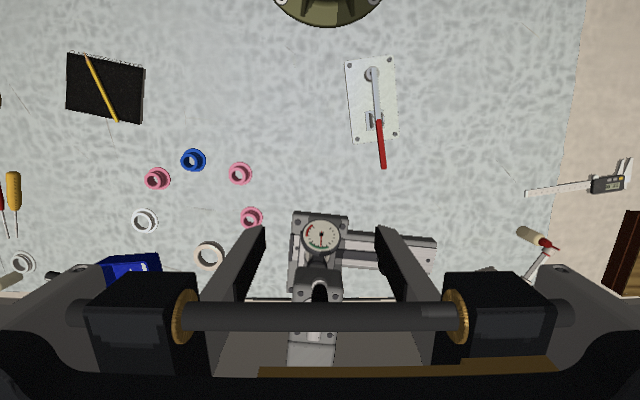

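View pics/t3a.png

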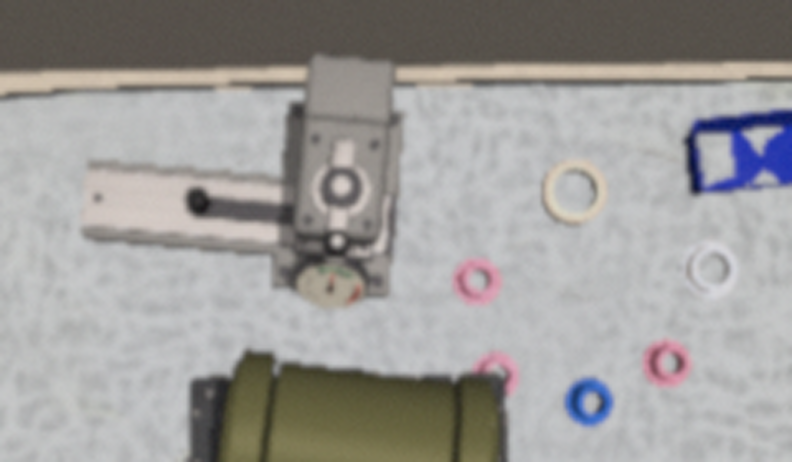

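Run:
```python
import cv2
im=cv2.imread('pics/wrist18.png');cv2.imwrite('pics/w18e.png',cv2.resize(im[205:270,280:365],None,fx=8,fy=8,interpolation=cv2.INTER_CUBIC))
```

```text
(no output)
```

View pics/w18e.png

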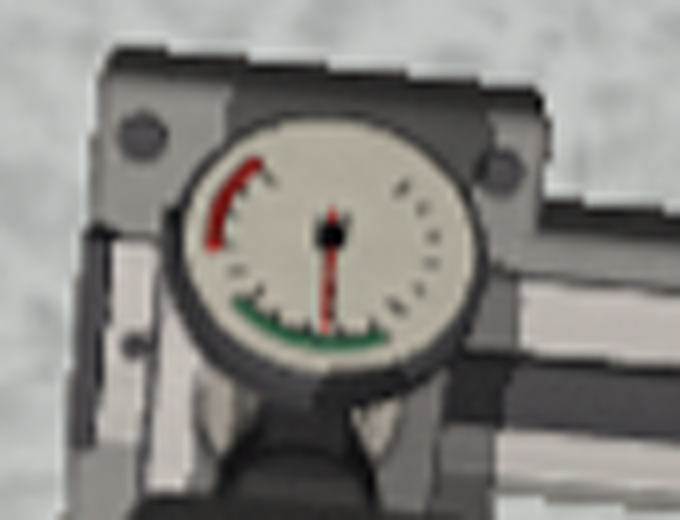

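The needle stands mid-green, at about 75–78 N, with the robot clear. Handing in.

```bash
python3 -c "
from station import ctrl
print(ctrl.hand_in())"
```

```text
the job is handed in; nothing more can be done
None
```

The bush is under load in the press, and I handed the job in at about 27 s of the 72 s allowed.

- **Bush:** I placed it flange down in the nest. The picture after release showed the flange inside the recess all round.
- **Shuttle:** I pushed it by the knob until it met the stop, where the force rose from about 3 N to 35 N. In the later top view the knob was still in the same place.
- **Load:** I wound the crank clockwise a little over 1.7 turns, checking the dial as the foot came down. The needle never came near the red.
- **Last check:** With the gripper open and well clear, the needle stood in the middle of the green band. I read it by eye at about 75–78 N.
- **Other parts:** Nothing I could see had moved. In the last pictures the wide bush, ring gauge, oiler and coloured bushes were where they started.

No check failed. My camera estimates of the crank axis disagreed by 1–3 mm. This showed as a sideways force of up to about 16 N while winding, and I shifted the path about 1 mm to ease it.

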